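# Square a lock case up on the assembly block

## Robot

A 6-joint arm with a two-finger parallel gripper is mounted at the origin on the work surface. World frame = base frame: x ahead of the robot, y to its left, z up, the work surface at z = 0. Lengths are in mm, angles in rad, forces in N, time in s.
With the tool pointing down it reaches from about 425 to 950 mm from the base axis. Payload 3.5 kg.
Tool frame: the origin (TCP) lies on the centre line of the jaws, within the pads' length; the fingertips stand ahead of it and the grasp point (between the pads) lies 2 mm behind it (robot.nose_length is the z of the fingertips in the tool frame, in mm); z points along the fingers, x is the direction in which the jaws open and shut, and the axes are right-handed (so a half turn about z gives the same grasp; the last joint's range is limited). The gripper opens to 85 mm and grips with 20 to 120 N. Pads are 22 mm wide; open, the fingers measure 114 mm over their backs; the gripper's body (76 mm by 85 mm) begins 54 mm behind the grasp point. The pads swing forward as they close: fully open they stand 13 mm farther back than shut.
Start: joints at [1.056, 0.286, 1.577, -0, 1.279, -0.15], TCP at [240.778, 630.581, 248.325] pointing down, gripper open.
Joint ranges: [-2.77, 2.77], [-0.9, 2.22], [0.21, 2.48], [-1.53, 4.67], [0.24, 2.81], [-2.84, 2.84]. Speed limits (rad/s): [2.79, 2.79, 3.14, 3.14, 3.14, 3.14].

## Interface

Orientations are given as [roll, pitch, yaw] about the fixed x, y, z axes, in that order (R = Rz(yaw) Ry(pitch) Rx(roll)).
In Python, from station import robot gives the robot as it stands.
- The arm moves only by the shell command python3 -m handwheel 'ROWS' [FORCE]. ROWS is JSON, a list of rows, each a list of 7 numbers: the opening, from 0 (shut) to 1 (fully open), then the shift along the tool's x, y, z in m, then the turn, a rotation vector about the tool's x, y, z in rad. In form: [[fingers, dx, dy, dz, rx, ry, rz], ...]. A call has 1 to 12 rows; each row is the pose to reach, as a shift and turn from the pose commanded when the call began, along the tool's axes at that moment; what a row does not reach only later rows make up. A row lasts 1/12 s, in which the tool goes at most 41.7 mm and 7.16 degrees, less where a joint would pass 70% of its speed; a pose out of reach is approached as far as the arm can. A call with a gripper value outside its range is refused whole. The fingers move at their own pace and stop on an object; FORCE is the grip in N (left out, the last holds). Time passes only in rows, so rows that repeat a pose let the fingers close. It gives the time, the measured TCP pose, the force and the opening at its end, in the units of the state.
- robot.sense(): the state, without advancing time (a new reading comes with each control period).
- robot.capture(name): name is "side" or "top" or "wrist"; returns a dict with "img" (480x640x3 uint8, blue, green, red), "fovy" (degrees; the focal length in pixels is half the picture's height over the tangent of half this angle, whatever the lens; pixels are square), "cx", "cy" (the principal point, pixels), "dist" ([k1, k2, p1, p2, k3] as OpenCV has them; the pictures are not rectified), "rvec" (rotation vector, rad) and "tvec" (3), from world to camera coordinates, as OpenCV has them; the wrist camera has in their place "T_tool_cam" (4x4, takes a point from camera to tool coordinates, whose origin is the TCP and whose axes are the tool frame's). Camera axes: x right, y down, z forward; pixel columns grow to the right and rows downward; lengths in mm; the calibration is good to about 2 mm. A picture is of the moment at which its call begins: read the wrist's pose just before it. There is no depth.
- robot.sign_off(): hands the job in, once; it reports no verdict.
The state is a dict: "time_s": time; "joint_pos": joint angles; "qd": joint speeds; "joint_efforts": joint torques, N m; "eef_pos": TCP position; "eef_rot": TCP orientation; "ft_force": force on the tool from outside, world axes, zero at the start; "torque": the same for the moment, N m; "finger_gap": opening from 0.0 (shut) to 1.0 (fully open).
Only numpy, scipy, OpenCV 4.12 (cv2) and the standard library are available. Lean on these libraries where they do the work, as an engineer would, in place of code of your own. Each camera call takes 0.05 s, during which the arm holds its last target. There are 200 camera calls.

## Task

Pick up the zinc lock case by its brass bush and set it down gently, without dropping it, on the small green platform of the assembly block, clear of both brass stops. Then, with light pushes of about 5 to 10 N, slide it first square against the long fence until it bears on it, and after that along the fence until it bears on the end stop, so that it sits centred with no edge overhanging; let go and leave everything else alone. Nothing may be pressed against the stops or the block with more than 20 N.

Things in the scene. Friction and masses are not known exactly. Their poses are not given: they have to be found in the camera images.
- lock (a point): Centre of the loose lock case, 23 mm above its underside. Flat zinc-silver case 70 (x) x 100 (y) x 14 mm thick, with a brass square bush 22 x 22 mm, sides parallel to the case's, rising 32 mm from the middle of its top: grip the bush. z up, lies flat right of the block. 0.28 to 0.42 kg; sliding friction up to 4 N. Looks the same after a half turn; either way round will do.
- seat (a point): Centre of the top of the fixed assembly block's green platform, 60 mm above the bench; z up. Platform 74 (x) x 104 (y) x 12 mm on a narrower pillar; grey foot 125 x 165 x 12 mm with a step 95 x 130 mm up to 30 mm high. The case pushed home on both stops is centred here, long side along y, 2 mm of platform showing all round.
- fence: Long brass fence, fixed on the block's +x side: 80 mm along y, 12 mm thick, top 9 mm above the platform. Origin 21 mm below the platform's top, in the middle of the inner face (looks to -x), which lies 35 mm from the seat centre in x and stops the case's long side.
- end_stop: Short brass end stop, fixed on the block's +y end: 30 mm along x, 12 mm thick, top 9 mm above the platform. Origin 21 mm below the platform's top, in the middle of the inner face (looks to -y), which lies 50 mm from the seat centre in y and stops the case's short side.
- block: The assembly block (foot, pillar, platform, and the fence and end stop it carries). Origin under its centre on the bench, 60 mm below the seat centre, same axes.
- lockcase: The lock case itself; origin at the centre of its underside, 23 mm below point lock, same axes.
- cover (a point): Centre of a flat black lock cover 70 x 100 x 8 mm, without a bush, lying loose on the bench; it may lie where the lock case might have been. Leave it alone.
- screwdriver: Red-handled screwdriver, lying loose left of the block. Leave it alone.
- hammer: Wooden-handled hammer, lying loose farther left. Leave it alone.
- carton: Small cardboard carton of screws, 60 x 80 x 30 mm, beyond the block. Leave it alone.
- cylinder: Brass lock cylinder with a key in it, 60 mm long, 28 mm high, near the robot. Leave it alone.
- washer: Loose steel washer, 36 mm across, 4 mm thick, near the robot. Leave it alone.
Not all that is in view belongs to the job. Leave any blue look-alike of the block alone.

How it is judged:
By the outcome, as a careful person would: the job done as asked, in the order asked, and still so for the second after the job is handed in, with the robot touching nothing.
It also fails if it takes over 72 s, if anything falls off the work surface, if the arm or the gripper's body presses on something with over 40 N, if the wrist force passes 120 N, or if a joint passes its speed limit or range.

## Working session

There is one attempt and no reset: what is moved stays moved. The work goes in short steps, Python scripts to look and compute and a shell command to move; the robot and the scene stay as the last step left them, time stands still between calls to the robot, and variables do not carry over. Pictures are saved under pics/ and viewed, about 8 in all and at most 12, crops included, and the job is handed in when it is done.

```bash
mkdir -p pics; ls
python3 - <<'E'
from station import robot
import cv2,numpy as np
s=robot.sense();print(s, robot.nose_length)
for n in("top","side"):
    c=robot.capture(n);cv2.imwrite(f"pics/{n}0.png",c["img"]);print(n,{k:v for k,v in c.items() if k!="img"})
    np.save(f"pics/{n}0.npy",c,allow_pickle=True)
E
```

```text
pics
{'time_s': 0.0, 'joint_pos': array([ 1.05603377e+00,  2.87197453e-01,  1.57822020e+00,  3.23821411e-05,
        1.27858997e+00, -1.49997987e-01]), 'qd': array([-7.75300102e-04, -2.19656586e-05,  3.48837808e-04,  1.07649697e-03,
        6.21413330e-04, -2.65560910e-04]), 'joint_efforts': array([-1.29203654e-04, -4.05974507e+01, -2.92625803e+01, -2.10748958e-04,
        5.91524920e-03,  2.36068658e-06]), 'eef_pos': array([240.44206623, 630.04780598, 246.90254585]), 'eef_rot': array([-3.14120113e+00,  2.38322278e-03,  1.20602286e+00]), 'ft_force': array([-0.16501147,  0.05293892,  0.68975607]), 'torque': array([-0.01963308,  0.05084323,  0.0080412 ]), 'finger_gap': 1.0028374847748647} 17.0
top {'fovy': 50.07840462581418, 'cx': 322.41983797957283, 'cy': 234.0265311391843, 'dist': array([-0.00683772,  0.        ,  0.        ,  0.        ,  0.        ]), 'rvec': array([ 2.14686998, -2.20927464,  0.12334518]), 'tvec': array([  95.33474063,  514.47443825, 1274.1680035 ])}
side {'fovy': 42.533814240194175, 'cx': 323.79155160308045, 'cy': 246.92369839268568, 'dist': array([-0.11497869,  0.        ,  0.        ,  0.        ,  0.        ]), 'rvec': array([ 2.36119162, -0.14438186,  0.03880231]), 'tvec': array([-489.26722988,  139.5320013 , 1242.16454017])}
```

View pics/top0.png

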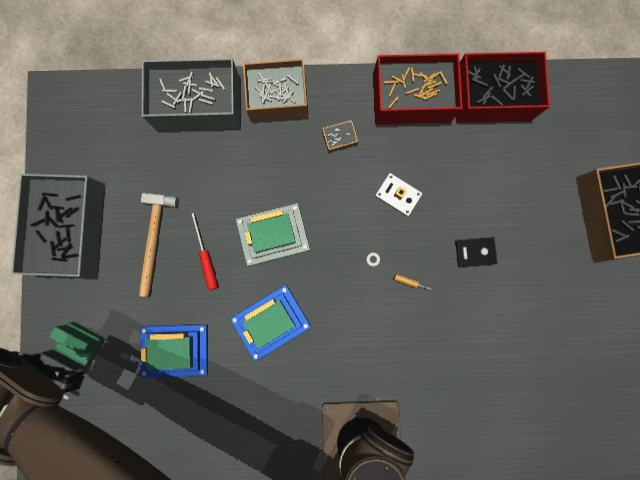

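View pics/side0.png

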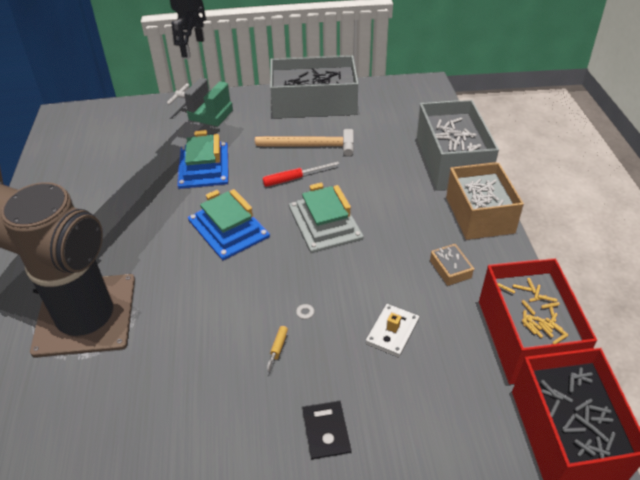

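The top picture shows these candidates:
- **Lock case:** the silver case with a brass bush at (399,194). The black cover at (476,252) has no bush.
- **Block:** the grey-footed one at (273,234). The blue look-alikes are at (272,322) and (174,350).

I choose the silver case and the grey-footed block. Next I measure both and check with one close crop.

```bash
cat > h.py <<'E'
import cv2,numpy as np
from scipy.spatial.transform import Rotation as R
def K(c):
    h,w=c["img"].shape[:2];f=h/2/np.tan(np.radians(c["fovy"])/2)
    return np.array([[f,0,c["cx"]],[0,f,c["cy"]],[0,0,1.]])
def cast(c,px,z,eef=None):
    p=cv2.undistortPoints(np.float64(px).reshape(-1,1,2),K(c),c["dist"]).reshape(-1,2)
    d=np.c_[p,np.ones(len(p))]
    if "rvec" in c:
        Rm=cv2.Rodrigues(c["rvec"])[0];o=-Rm.T@c["tvec"];d=d@Rm
    else:
        T=c["T_tool_cam"];Rt=R.from_euler("xyz",eef[1]).as_matrix()
        o=Rt@T[:3,3]+eef[0];d=d@(Rt@T[:3,:3]).T
    return (o+d*((z-o[2])/d[:,2])[:,None])
def blobs(mask,amin):
    cs,_=cv2.findContours(mask.astype(np.uint8),cv2.RETR_EXTERNAL,cv2.CHAIN_APPROX_NONE)
    return [c for c in cs if cv2.contourArea(c)>amin]
def rect(c,cnt,z,eef=None):
    """min-area rectangle of contour in world at height z: centre, (long,short), yaw of long side mod 180 deg"""
    w=cast(c,cnt.reshape(-1,2),z,eef)[:,:2].astype(np.float32)
    b=cv2.boxPoints(cv2.minAreaRect(w));e=[b[1]-b[0],b[2]-b[1]]
    e.sort(key=np.linalg.norm);L=e[1]
    return b.mean(0).round(1),(np.linalg.norm(e[1]).round(1),np.linalg.norm(e[0]).round(1)),np.degrees(np.arctan2(L[1],L[0])).round(2)%180
E
python3 - <<'E'
from h import *
for n in("top","side"):
    c=np.load(f"pics/{n}0.npy",allow_pickle=True).item();im=c["img"]
    hsv=cv2.cvtColor(im,cv2.COLOR_BGR2HSV);h,s,v=cv2.split(hsv)
    for nm,m,z,a in(("green",(h>60)&(h<95)&(s>80)&(v>50),60,200),("white",(s<50)&(v>175),14,200),("brass",(h>12)&(h<32)&(s>120)&(v>100),69,30)):
        m=cv2.morphologyEx(m.astype(np.uint8),cv2.MORPH_CLOSE,np.ones((3,3)))
        for b in blobs(m,a):
            x,y=b.reshape(-1,2).mean(0)
            if n=="top" and not(220<x<440 and 160<y<290) or n=="side" and not(280<x<430 and 170<y<365):continue
            print(n,nm,(x.round(),y.round()),*rect(c,b,z))
    if n=="top":
        a=cv2.resize(im[170:280,220:330],(400,400),interpolation=2);b=cv2.resize(im[150:260,350:460],(400,400),interpolation=2)
        cv2.imwrite("pics/crop1.png",np.hstack([a,b]))
E
```

```text
top green (np.float64(270.0), np.float64(232.0)) [521.4 207.9] (np.float32(102.9), np.float32(73.9)) 102.96
top white (np.float64(271.0), np.float64(235.0)) [521.8 208.3] (np.float32(162.2), np.float32(120.2)) 102.88
top white (np.float64(399.0), np.float64(194.0)) [ 616.4 -118.9] (np.float32(99.5), np.float32(70.1)) 55.97
top brass (np.float64(406.0), np.float64(280.0)) [ 393.6 -118.5] (np.float32(58.2), np.float32(16.1)) 69.9
top brass (np.float64(248.0), np.float64(238.0)) [509.  262.4] (np.float32(29.2), np.float32(10.6)) 13.02
top brass (np.float64(267.0), np.float64(216.0)) [561.4 216.6] (np.float32(77.5), np.float32(11.4)) 102.63
top brass (np.float64(400.0), np.float64(192.0)) [ 611.7 -113.3] (np.float32(20.2), np.float32(19.1)) 144.32
side green (np.float64(324.0), np.float64(206.0)) [518.3 202.1] (np.float32(108.7), np.float32(72.6)) 102.65
side white (np.float64(393.0), np.float64(328.0)) [ 613.7 -118.3] (np.float32(101.3), np.float32(71.3)) 56.02
side white (np.float64(323.0), np.float64(227.0)) [518.8 206.4] (np.float32(161.3), np.float32(120.6)) 102.65
side brass (np.float64(393.0), np.float64(322.0)) [ 605. -147.] (np.float32(39.1), np.float32(21.0)) 67.53
side brass (np.float64(342.0), np.float64(198.0)) [559.1 209.6] (np.float32(90.5), np.float32(12.7)) 102.94
side brass (np.float64(316.0), np.float64(186.0)) [505.7 258.2] (np.float32(29.2), np.float32(15.9)) 13.82
```

View pics/crop1.png

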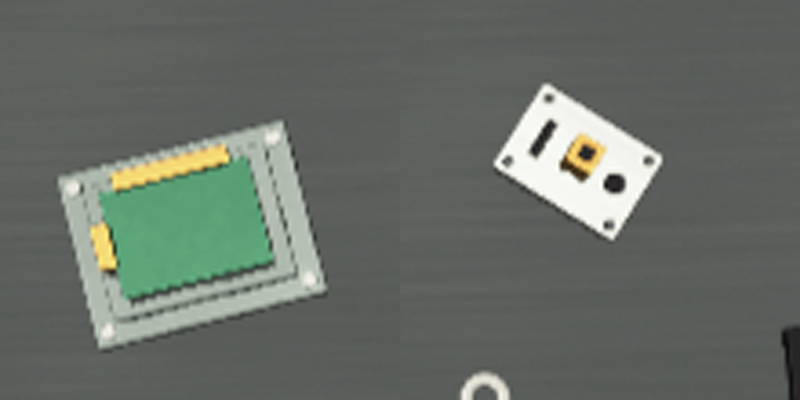

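The crop confirms the choice. The silver case with the bush is on the right. The grey block has its fence on the far side and its end stop on the left, so its x axis points about 13° from world x. Next I work out the move to a point above the lock.

```bash
cat > go.py <<'E'
import sys;from h import *;from station import robot
s=robot.sense();p=s["eef_pos"];Rt=R.from_euler("xyz",s["eef_rot"])
x,y,z,yaw=map(float,sys.argv[1:5])
T=R.from_euler("xyz",[np.pi,0,np.radians(yaw)])
print("t",round(s["time_s"],2),"p",p.round(1),"yaw",np.degrees(s["eef_rot"]).round(2),"F",s["ft_force"].round(1),"gap",round(s["finger_gap"],3))
print("shift m",((Rt.inv().apply([x-p[0],y-p[1],z-p[2]]))/1000).round(4),"rot",(Rt.inv()*T).as_rotvec().round(4))
E
python3 go.py 600 -119 200 -34
```

```text
t 0.1 p [240.5 630.1 247. ] yaw [-1.7998e+02  1.2000e-01  6.9100e+01] F [ 0.1 -0.5  0.8] gap 1.003
shift m [-0.5715  0.6031  0.0481] rot [1.7000e-03 1.8000e-03 1.7994e+00]
```

```bash
python3 -m handwheel '[[1,-0.012,0.012,0,0,0,0.04],[1,-0.036,0.038,0,0,0,0.11],[1,-0.06,0.063,0,0,0,0.19],[1,-0.084,0.089,0,0,0,0.26],[1,-0.108,0.114,0,0,0,0.34],[1,-0.132,0.139,0,0,0,0.41],[1,-0.156,0.165,0,0,0,0.49],[1,-0.18,0.19,0,0,0,0.57],[1,-0.204,0.215,0,0,0,0.64],[1,-0.228,0.241,0,0,0,0.72],[1,-0.252,0.266,0,0,0,0.8],[1,-0.276,0.291,0,0,0,0.87]]' && python3 go.py 600 -119 200 -34
```

```text
time_s: 1.1
eef_pos: [414.3, 267.2, 247.9]
eef_rot: [3.142, 0.001, 0.332]
ft_force: [1.2, 0.5, 0.2]
finger_gap: 0.996
t 1.1 p [414.3 267.2 247.9] yaw [1.800e+02 3.000e-02 1.904e+01] F [1.2 0.5 0.2] gap 0.996
shift m [0.0496 0.4257 0.0479] rot [3.000e-04 5.000e-04 9.258e-01]
```

```bash
python3 -m handwheel '[[1,0.004,0.036,0.004,0,0,0.08],[1,0.008,0.071,0.008,0,0,0.16],[1,0.012,0.107,0.012,0,0,0.24],[1,0.016,0.142,0.016,0,0,0.32],[1,0.02,0.177,0.02,0,0,0.4],[1,0.024,0.213,0.024,0,0,0.48],[1,0.028,0.248,0.028,0,0,0.55],[1,0.033,0.284,0.032,0,0,0.63],[1,0.037,0.32,0.036,0,0,0.7],[1,0.041,0.355,0.04,0,0,0.78],[1,0.046,0.39,0.044,0,0,0.86],[1,0.05,0.424,0.048,0,0,0.924]]' && python3 -m handwheel '[[1,0,0,0,0,0,0],[1,0,0,0,0,0,0],[1,0,0,0,0,0,0],[1,0,0,0,0,0,0]]'
python3 - <<'E'
from h import *;from station import robot
s=robot.sense();e=(s["eef_pos"],s["eef_rot"]);c=robot.capture("wrist");im=c["img"];cv2.imwrite("pics/w1.png",im)
print(e,c["T_tool_cam"].round(3))
h,sa,v=cv2.split(cv2.cvtColor(im,cv2.COLOR_BGR2HSV))
for nm,m,z,a in(("white",(sa<50)&(v>170),14,2000),("brass",(h>12)&(h<32)&(sa>120)&(v>80),46,300)):
    m=cv2.morphologyEx(m.astype(np.uint8),cv2.MORPH_CLOSE,np.ones((5,5)))
    for b in blobs(m,a): print(nm,b.reshape(-1,2).mean(0).round(),*rect(c,b,z,e))
E
python3 go.py 616 -119 100 -34
```

```text
time_s: 2.1
eef_pos: [601.4, -116.6, 199.5]
eef_rot: [3.141, 0.001, -0.592]
ft_force: [0.6, -0.2, 1.4]
finger_gap: 1.0
time_s: 2.43
eef_pos: [600.6, -113.7, 200.1]
eef_rot: [-3.142, 0.001, -0.586]
ft_force: [0.4, -0.0, 0.2]
finger_gap: 0.995
(array([ 600.64181769, -113.6554438 ,  200.13785008]), array([-3.14151505e+00,  8.70363858e-04, -5.86424038e-01])) [[ 1.00000e+00  1.00000e-03 -0.00000e+00 -1.29000e-01]
 [-0.00000e+00  9.50000e-01  3.12000e-01 -7.92350e+01]
 [ 1.00000e-03 -3.12000e-01  9.50000e-01 -1.25544e+02]
 [ 0.00000e+00  0.00000e+00  0.00000e+00  1.00000e+00]]
white [339. 154.] [ 631.6 -111.6] (np.float32(275.5), np.float32(136.9)) 89.13
brass [128. 339.] [ 419.7 -111.2] (np.float32(48.2), np.float32(23.2)) 68.55
t 2.48 p [ 600.7 -113.6  200.4] yaw [-1.800e+02  2.000e-02 -3.359e+01] F [ 0.  -1.5  0.3] gap 1.0
shift m [ 0.0158 -0.0039  0.1004] rot [-0.0001  0.0003  0.0072]
```

View pics/w1.png

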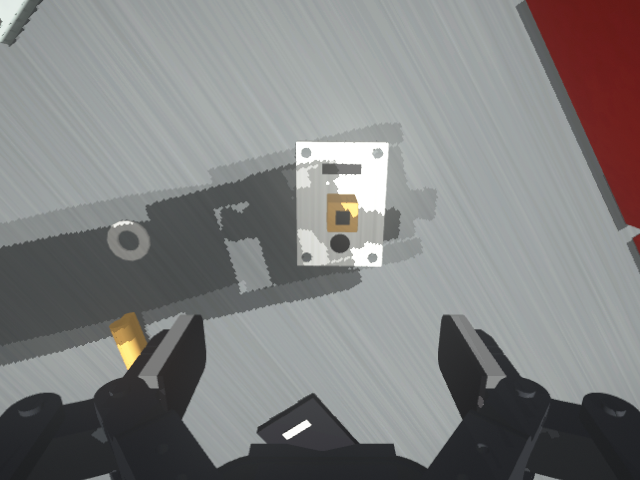

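Run:
```python
from h import *
from station import robot
c=robot.capture("wrist");im=cv2.imread("pics/w1.png");c["img"]=im
e=(np.array([600.6,-113.65,200.1]),np.array([-3.1415,.0009,-.5864]))
q=cast(c,[[296,143],[389,142],[382,266],[298,266]],14,e)
print(q.round(1),q.mean(0),[np.linalg.norm(q[i]-q[i-1]).round(1) for i in range(4)],[np.degrees(np.arctan2(*(q[a]-q[b])[1::-1])).round(1) for a,b in((1,0),(2,3),(0,3),(1,2))])
print(cast(c,[[343,217]],46,e),cast(c,[[339,243]],14,e))
h,sa,v=cv2.split(cv2.cvtColor(im,cv2.COLOR_BGR2HSV))
m=((h>10)&(h<32)&(sa>100)).astype(np.uint8);m[:,:310]=0;m[:,375:]=0;m[:180]=0;m[250:]=0
print(cv2.boundingRect(m))
cv2.imwrite("pics/w1c.png",cv2.resize(im[125:285,270:430],(640,640),interpolation=0)[:600])
```

```text
[[ 613.3  -59.    14. ]
 [ 671.7  -96.8   14. ]
 [ 615.9 -179.7   14. ]
 [ 558.2 -141.4   14. ]] [ 614.75913402 -119.23651013   14.        ] [np.float64(99.2), np.float64(69.7), np.float64(99.9), np.float64(69.3)] [np.float64(-33.0), np.float64(-33.5), np.float64(56.3), np.float64(56.1)]
[[ 615.02191467 -118.60885258   46.        ]] [[ 597.21463192 -143.2743608    14.        ]]
(328, 202, 30, 30)
```

View pics/w1c.png

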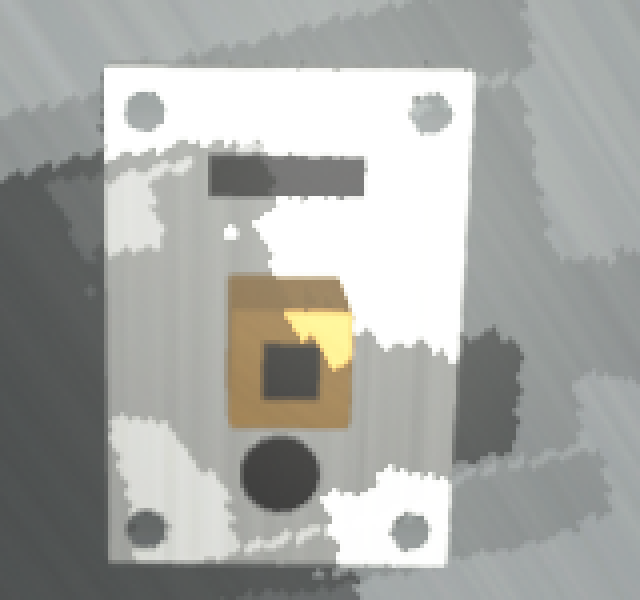

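The crop shows the case square-on with its bush. The hole in the bush is at about (343,217), which puts the lock at (615,-119) with its x axis at -33.8°. Both cameras agree, so I go down.

```bash
python3 go.py 615.2 -118.9 60 -33.8
```

```text
t 2.53 p [ 600.8 -113.5  200.6] yaw [-179.99   -0.    -33.58] F [ 0.4 -0.1  0.4] gap 0.997
shift m [ 0.0149 -0.0035  0.1406] rot [-0.0001 -0.0001  0.0039]
```

```bash
python3 -m handwheel '[[1,0.003,-0.001,0.005,0,0,0],[1,0.006,-0.002,0.02,0,0,0],[1,0.01,-0.003,0.04,0,0,0.004],[1,0.015,-0.0035,0.06,0,0,0.004],[1,0.015,-0.0035,0.08,0,0,0.004],[1,0.015,-0.0035,0.1,0,0,0.004],[1,0.015,-0.0035,0.12,0,0,0.004],[1,0.015,-0.0035,0.132,0,0,0.004],[1,0.015,-0.0035,0.14,0,0,0.004],[1,0.015,-0.0035,0.14,0,0,0.004],[1,0.015,-0.0035,0.14,0,0,0.004],[1,0.015,-0.0035,0.14,0,0,0.004]]' && python3 go.py 615.2 -118.9 37 -33.8
```

```text
time_s: 3.53
eef_pos: [616.6, -120.5, 61.8]
eef_rot: [-3.141, -0.003, -0.592]
ft_force: [-0.3, -0.6, 0.0]
finger_gap: 1.001
t 3.53 p [ 616.6 -120.5   61.8] yaw [-1.7997e+02 -1.5000e-01 -3.3910e+01] F [-0.3 -0.6  0. ] gap 1.001
shift m [-0.0022 -0.0006  0.0248] rot [-0.0006 -0.0025 -0.0019]
```

```bash
python3 -m handwheel '[[1,-0.001,0,0.006,0,0,0],[1,-0.001,0,0.014,0,0,0],[1,-0.001,0,0.02,0,0,0],[1,-0.001,0,0.0245,0,0,0],[1,-0.001,0,0.0245,0,0,0],[1,-0.001,0,0.0245,0,0,0]]' 40 && python3 -m handwheel '[[0.5,0,0,0,0,0,0],[0.4,0,0,0,0,0,0],[0.3,0,0,0,0,0,0],[0.2,0,0,0,0,0,0],[0.1,0,0,0,0,0,0],[0,0,0,0,0,0,0],[0,0,0,0,0,0,0],[0,0,0,0,0,0,0],[0,0,0,0,0,0,0],[0,0,0,0,0,0,0],[0,0,0,0,0,0,0],[0,0,0,0,0,0,0]]' 40
```

```text
time_s: 4.03
eef_pos: [614.3, -119.6, 35.1]
eef_rot: [3.141, 0.001, -0.592]
ft_force: [0.4, 0.2, -0.4]
finger_gap: 1.002
time_s: 5.03
eef_pos: [614.9, -119.8, 36.2]
eef_rot: [-3.141, -0.0, -0.592]
ft_force: [-0.3, 0.4, 3.3]
finger_gap: 0.25
```

```bash
python3 -m handwheel '[[0,0,0,-0.003,0,0,0],[0,0,0,-0.01,0,0,0],[0,0,0,-0.02,0,0,0],[0,0,0,-0.035,0,0,0],[0,0,0,-0.055,0,0,0],[0,0,0,-0.075,0,0,0],[0,0,0,-0.095,0,0,0],[0,0,0,-0.115,0,0,0],[0,0,0,-0.13,0,0,0],[0,0,0,-0.14,0,0,0],[0,0,0,-0.14,0,0,0],[0,0,0,-0.14,0,0,0]]' && python3 go.py 500 150 175 12.9
```

```text
time_s: 6.03
eef_pos: [614.7, -119.7, 176.0]
eef_rot: [-3.142, -0.0, -0.592]
ft_force: [-0.4, -0.4, -3.9]
finger_gap: 0.25
t 6.03 p [ 614.7 -119.7  176. ] yaw [-1.800e+02 -3.000e-02 -3.392e+01] F [-0.4 -0.4 -3.9] gap 0.25
shift m [-0.2457 -0.1598  0.0009] rot [ 1.000e-04 -5.000e-04 -8.171e-01]
```

```bash
python3 go.py 534 145 195 12.9
```

```text
t 6.03 p [ 614.7 -119.7  176. ] yaw [-1.800e+02 -3.000e-02 -3.392e+01] F [-0.4 -0.4 -3.9] gap 0.25
shift m [-0.2147 -0.1747 -0.0191] rot [ 1.000e-04 -5.000e-04 -8.171e-01]
```

```bash
python3 -m handwheel '[[0,-0.008,-0.006,-0.002,0,0,-0.03],[0,-0.025,-0.02,-0.005,0,0,-0.1],[0,-0.045,-0.037,-0.008,0,0,-0.18],[0,-0.068,-0.055,-0.011,0,0,-0.26],[0,-0.091,-0.074,-0.014,0,0,-0.35],[0,-0.114,-0.093,-0.017,0,0,-0.44],[0,-0.137,-0.111,-0.019,0,0,-0.53],[0,-0.16,-0.13,-0.019,0,0,-0.61],[0,-0.183,-0.149,-0.019,0,0,-0.7],[0,-0.2,-0.163,-0.019,0,0,-0.77],[0,-0.21,-0.171,-0.019,0,0,-0.8],[0,-0.215,-0.175,-0.019,0,0,-0.817]]' && python3 -m handwheel '[[0,0,0,0,0,0,0],[0,0,0,0,0,0,0],[0,0,0,0,0,0,0],[0,0,0,0,0,0,0]]'
python3 - <<'E'
from h import *;from station import robot
s=robot.sense();e=(s["eef_pos"],s["eef_rot"]);c=robot.capture("wrist");im=c["img"];cv2.imwrite("pics/w2.png",im)
np.save("pics/w2.npy",dict(c=c,e=e),allow_pickle=True)
print(e,s["ft_force"])
h,sa,v=cv2.split(cv2.cvtColor(im,cv2.COLOR_BGR2HSV))
for nm,m,z,a in(("green",(h>60)&(h<95)&(sa>80)&(v>40),60,1500),("brass",(h>10)&(h<32)&(sa>100)&(v>60),69,300)):
    m=cv2.morphologyEx(m.astype(np.uint8),cv2.MORPH_CLOSE,np.ones((5,5)))
    for b in blobs(m,a): print(nm,b.reshape(-1,2).mean(0).round(),*rect(c,b,z,e))
E
```

```text
time_s: 7.03
eef_pos: [532.3, 147.3, 193.4]
eef_rot: [-3.141, 0.003, 0.229]
ft_force: [0.2, 0.4, -4.3]
finger_gap: 0.251
time_s: 7.37
eef_pos: [534.5, 144.3, 194.8]
eef_rot: [3.141, 0.0, 0.223]
ft_force: [0.8, 0.3, -3.8]
finger_gap: 0.248
(array([534.45612731, 144.34331539, 194.76556034]), array([3.14124166e+00, 4.33359442e-05, 2.23082754e-01])) [ 0.81035645  0.30004717 -3.80740076]
green [324. 109.] [517.9 218.4] (np.float32(82.4), np.float32(73.1)) 102.79
green [18. 72.] [342.1 200.7] (np.float32(58.5), np.float32(36.5)) 89.22
brass [556. 368.] [723.   78.4] (np.float32(63.7), np.float32(50.0)) 14.8
brass [322. 334.] [550.1  71.4] (np.float32(76.5), np.float32(47.0)) 102.87
brass [391. 119.] [558.4 222.1] (np.float32(69.7), np.float32(12.7)) 102.86
brass [323.  27.] [507.9 262.4] (np.float32(29.6), np.float32(12.6)) 12.78
brass [36. 37.] [350.7 221.8] (np.float32(45.6), np.float32(27.4)) 119.4
```

View pics/w2.png

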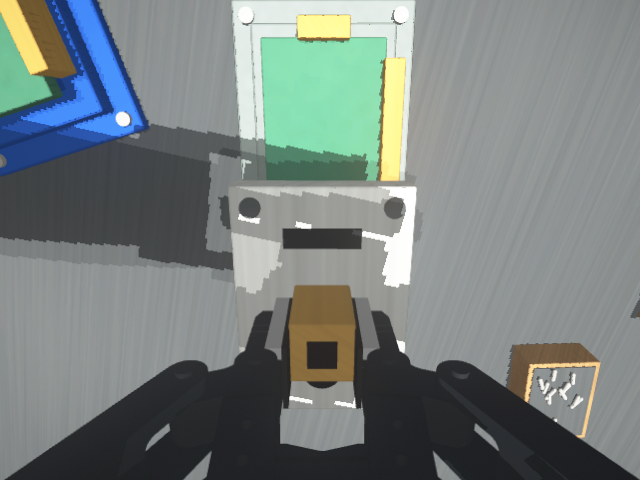

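Seat from the wrist view: the platform's far edge is at row 37 and the end stop at (323,27), which gives (520.4,207.8). The top view agrees within 1 mm. The case hangs square in the grip. I will place it 7 mm clear of both stops.

```bash
python3 go.py 515.2 199.5 108 12.85
```

```text
t 7.42 p [534.4 144.4 194.8] yaw [179.99   0.    12.78] F [-0.7  0.1 -4.5] gap 0.244
shift m [-0.0065 -0.058   0.0868] rot [ 0.0002  0.0001 -0.0012]
```

```bash
python3 -m handwheel '[[0,-0.001,-0.01,0,0,0,0],[0,-0.003,-0.025,0.005,0,0,0],[0,-0.005,-0.042,0.015,0,0,0],[0,-0.006,-0.052,0.03,0,0,0],[0,-0.0065,-0.058,0.045,0,0,0],[0,-0.0065,-0.058,0.06,0,0,0],[0,-0.0065,-0.058,0.072,0,0,0],[0,-0.0065,-0.058,0.081,0,0,0],[0,-0.0065,-0.058,0.087,0,0,0],[0,-0.0065,-0.058,0.087,0,0,0],[0,-0.0065,-0.058,0.087,0,0,0],[0,-0.0065,-0.058,0.087,0,0,0]]' && python3 go.py 515.2 199.5 99 12.85
```

```text
time_s: 8.42
eef_pos: [515.6, 200.5, 108.8]
eef_rot: [3.142, -0.002, 0.225]
ft_force: [1.0, -0.8, -3.6]
finger_gap: 0.247
t 8.42 p [515.6 200.5 108.8] yaw [ 1.800e+02 -1.000e-01  1.287e+01] F [ 1.  -0.8 -3.6] gap 0.247
shift m [-0.0006  0.0009  0.0098] rot [ 0.     -0.0018  0.0003]
```

Now I lower slowly and watch the vertical force.

```bash
python3 -m handwheel '[[0,0,0.001,0.003,0,0,0],[0,0,0.001,0.006,0,0,0],[0,0,0.001,0.009,0,0,0],[0,0,0.001,0.0105,0,0,0],[0,0,0.001,0.0105,0,0,0],[0,0,0.001,0.0105,0,0,0],[0,0,0.001,0.0105,0,0,0]]'
```

```text
time_s: 9.0
eef_pos: [515.0, 199.6, 97.4]
eef_rot: [-3.142, -0.0, 0.225]
ft_force: [-0.0, 0.2, -4.1]
finger_gap: 0.249
```

```bash
python3 -m handwheel '[[0,0,0,0.0005,0,0,0],[0,0,0,0.001,0,0,0],[0,0,0,0.001,0,0,0],[0,0,0,0.001,0,0,0]]'
```

```text
time_s: 9.33
eef_pos: [514.9, 199.6, 96.3]
eef_rot: [-3.142, 0.0, 0.225]
ft_force: [0.4, -0.4, -3.7]
finger_gap: 0.252
```

```bash
python3 -m handwheel '[[0,0,0,0.0003,0,0,0],[0,0,0,0.0006,0,0,0],[0,0,0,0.0006,0,0,0],[0,0,0,0.0006,0,0,0]]'
```

```text
time_s: 9.67
eef_pos: [515.0, 199.6, 96.2]
eef_rot: [3.142, 0.0, 0.225]
ft_force: [-1.0, 0.6, 0.0]
finger_gap: 0.25
```

```bash
python3 -m handwheel '[[0,0,0,0.0003,0,0,0],[0,0,0,0.0006,0,0,0],[0,0,0,0.0006,0,0,0],[0,0,0,0.0006,0,0,0]]'
```

```text
time_s: 10.0
eef_pos: [515.0, 199.6, 96.1]
eef_rot: [3.141, 0.0, 0.225]
ft_force: [-4.1, -1.0, 4.9]
finger_gap: 0.25
```

```bash
python3 -m handwheel '[[0,0,0,-0.0005,0,0,0],[0,0,0,-0.0005,0,0,0],[0,0,0,-0.0005,0,0,0],[0,0,0,-0.0005,0,0,0]]' 20
```

```text
time_s: 10.33
eef_pos: [515.0, 199.6, 96.1]
eef_rot: [3.142, 0.0, 0.225]
ft_force: [-5.0, -1.2, 6.2]
finger_gap: 0.248
```

```bash
python3 -m handwheel '[[0,0,0,-0.0005,0,0,0],[0,0,0,-0.0005,0,0,0],[0,0,0,-0.0005,0,0,0],[0,0,0,-0.0005,0,0,0]]' 20
```

```text
time_s: 10.67
eef_pos: [515.0, 199.6, 96.2]
eef_rot: [3.142, -0.0, 0.225]
ft_force: [-2.3, -0.8, 3.4]
finger_gap: 0.244
```

```bash
python3 -m handwheel '[[0,0,0,-0.0003,0,0,0],[0,0,0,-0.0003,0,0,0],[0,0,0,-0.0003,0,0,0],[0,0,0,-0.0003,0,0,0]]' 20
```

```text
time_s: 11.0
eef_pos: [515.0, 199.6, 96.2]
eef_rot: [-3.142, -0.0, 0.225]
ft_force: [-1.2, 0.5, 0.6]
finger_gap: 0.253
```

```bash
python3 -m handwheel '[[0,0.0005,0,0,0,0,0],[0,0.001,0,0,0,0,0],[0,0.0015,0,0,0,0,0],[0,0.002,0,0,0,0,0],[0,0.0025,0,0,0,0,0],[0,0.003,0,0,0,0,0],[0,0.0035,0,0,0,0,0],[0,0.004,0,0,0,0,0],[0,0.0045,0,0,0,0,0],[0,0.0045,0,0,0,0,0],[0,0.0045,0,0,0,0,0]]'
```

```text
time_s: 11.92
eef_pos: [519.5, 200.6, 96.2]
eef_rot: [3.142, -0.001, 0.225]
ft_force: [0.3, 0.6, -2.5]
finger_gap: 0.253
```

```bash
python3 -m handwheel '[[0,0.0004,0,0,0,0,0],[0,0.0008,0,0,0,0,0],[0,0.001,0,0,0,0,0],[0,0.001,0,0,0,0,0],[0,0.001,0,0,0,0,0]]'
```

```text
time_s: 12.33
eef_pos: [520.3, 200.8, 96.3]
eef_rot: [3.142, -0.0, 0.225]
ft_force: [0.8, 0.1, -4.3]
finger_gap: 0.252
```

```bash
python3 -m handwheel '[[0,0.0003,0,0.0003,0,0,0],[0,0.0005,0,0.0005,0,0,0],[0,0.0005,0,0.0005,0,0,0],[0,0.0005,0,0.0005,0,0,0]]'
```

```text
time_s: 12.67
eef_pos: [520.8, 200.9, 96.2]
eef_rot: [3.142, 0.0, 0.225]
ft_force: [-0.7, 0.5, -0.6]
finger_gap: 0.248
```

```bash
python3 -m handwheel '[[0,0.0003,0,0.0001,0,0,0],[0,0.0005,0,0.0001,0,0,0],[0,0.0005,0,0.0001,0,0,0],[0,0.0005,0,0.0001,0,0,0],[0,0.0005,0,0.0001,0,0,0]]'
```

```text
time_s: 13.08
eef_pos: [521.3, 201.0, 96.2]
eef_rot: [3.142, 0.0, 0.225]
ft_force: [-3.5, -0.8, 2.4]
finger_gap: 0.25
```

```bash
python3 -m handwheel '[[0,0.0003,0,0,0,0,0],[0,0.0004,0,0,0,0,0],[0,0.0004,0,0,0,0,0],[0,0.0004,0,0,0,0,0],[0,0.0004,0,0,0,0,0]]'
```

```text
time_s: 13.5
eef_pos: [521.7, 201.1, 96.2]
eef_rot: [3.142, 0.0, 0.225]
ft_force: [-5.6, -1.5, 5.1]
finger_gap: 0.251
```

```bash
python3 -m handwheel '[[0,0,0,-0.0003,0,0,0],[0,0,0,-0.0006,0,0,0],[0,0,0,-0.0006,0,0,0],[0,0,0,-0.0006,0,0,0],[0,0,0,-0.0006,0,0,0],[0,0,0,-0.0006,0,0,0]]'
```

```text
time_s: 14.0
eef_pos: [521.6, 201.1, 96.2]
eef_rot: [-3.142, 0.0, 0.225]
ft_force: [-3.0, -0.8, 0.7]
finger_gap: 0.252
```

```bash
python3 -m handwheel '[[0,0.0002,0,0,0,0,0],[0,0.0004,0,0,0,0,0],[0,0.0004,0,0,0,0,0],[0,0.0004,0,0,0,0,0],[0,0.0004,0,0,0,0,0]]'
```

```text
time_s: 14.42
eef_pos: [522.1, 201.2, 96.2]
eef_rot: [3.142, -0.0, 0.225]
ft_force: [-0.1, -1.1, -2.0]
finger_gap: 0.244
```

```bash
python3 -m handwheel '[[0,0.0002,0,0,0,0,0],[0,0.0004,0,0,0,0,0],[0,0.0004,0,0,0,0,0],[0,0.0004,0,0,0,0,0],[0,0.0004,0,0,0,0,0]]'
```

```text
time_s: 14.83
eef_pos: [522.6, 201.3, 96.2]
eef_rot: [3.142, -0.0, 0.225]
ft_force: [-0.2, -0.7, -3.4]
finger_gap: 0.251
```

```bash
python3 -m handwheel '[[0,0.0002,0,0.0002,0,0,0],[0,0.0004,0,0.0002,0,0,0],[0,0.0004,0,0.0002,0,0,0],[0,0.0004,0,0.0002,0,0,0],[0,0.0004,0,0.0002,0,0,0]]'
```

```text
time_s: 15.25
eef_pos: [522.6, 201.3, 96.2]
eef_rot: [3.141, 0.001, 0.225]
ft_force: [-2.5, -1.2, -1.6]
finger_gap: 0.246
```

```bash
python3 -m handwheel '[[0,0.0002,0,0,0,0,0],[0,0.0004,0,0,0,0,0],[0,0.0004,0,0,0,0,0],[0,0.0004,0,0,0,0,0],[0,0.0004,0,0,0,0,0]]'
```

```text
time_s: 15.67
eef_pos: [522.7, 201.3, 96.2]
eef_rot: [3.141, 0.002, 0.225]
ft_force: [-5.2, -2.5, 0.4]
finger_gap: 0.252
```

The TCP has stopped (522.6 to 522.7) while the force climbs, so the case is on the fence. I push to about 7–8 N.

```bash
python3 -m handwheel '[[0,0.0002,0,0,0,0,0],[0,0.0003,0,0,0,0,0],[0,0.0003,0,0,0,0,0],[0,0.0003,0,0,0,0,0],[0,0.0003,0,0,0,0,0]]'
```

```text
time_s: 16.08
eef_pos: [522.7, 201.3, 96.2]
eef_rot: [3.141, 0.003, 0.225]
ft_force: [-6.4, -2.5, 1.6]
finger_gap: 0.249
```

```bash
python3 -m handwheel '[[0,-0.0002,0,-0.0001,0,0,0],[0,-0.0004,-0.0004,-0.0002,0,0,0],[0,-0.0004,-0.0008,-0.0002,0,0,0],[0,-0.0004,-0.0012,-0.0002,0,0,0],[0,-0.0004,-0.0016,-0.0002,0,0,0],[0,-0.0004,-0.002,-0.0002,0,0,0],[0,-0.0004,-0.002,-0.0002,0,0,0]]'; python3 -c "
from station import robot;s=robot.sense();print(s['torque'].round(3),s['eef_pos'].round(2))"
```

```text
time_s: 16.67
eef_pos: [522.5, 202.2, 96.3]
eef_rot: [3.139, 0.002, 0.226]
ft_force: [-4.9, -5.7, 1.1]
finger_gap: 0.249
[-0.901  0.607  0.051] [522.51 202.19  96.31]
```

```bash
python3 -m handwheel '[[0,-0.0003,-0.0004,-0.0002,0,0,0],[0,-0.0003,-0.0008,-0.0003,0,0,0],[0,-0.0003,-0.0012,-0.0003,0,0,0],[0,-0.0003,-0.0016,-0.0003,0,0,0],[0,-0.0003,-0.002,-0.0003,0,0,0],[0,-0.0003,-0.002,-0.0003,0,0,0],[0,-0.0003,-0.002,-0.0003,0,0,0]]'; python3 -c "
from station import robot;s=robot.sense();print(s['torque'].round(3),s['eef_pos'].round(2))"
```

```text
time_s: 17.25
eef_pos: [521.7, 205.5, 96.4]
eef_rot: [-3.141, 0.0, 0.225]
ft_force: [-2.2, -0.9, -4.2]
finger_gap: 0.247
[-0.186  0.381  0.074] [521.7  205.5   96.36]
```

```bash
python3 -m handwheel '[[0,0,-0.0003,0.0003,0,0,0],[0,0,-0.0006,0.0004,0,0,0],[0,0,-0.0009,0.0004,0,0,0],[0,0,-0.0009,0.0004,0,0,0],[0,0,-0.0009,0.0004,0,0,0]]'
```

```text
time_s: 17.67
eef_pos: [521.6, 206.1, 96.3]
eef_rot: [3.141, 0.0, 0.225]
ft_force: [-3.1, -3.4, -3.3]
finger_gap: 0.254
```

```bash
python3 -m handwheel '[[0,0,-0.0003,0,0,0,0],[0,0,-0.0005,0,0,0,0],[0,0,-0.0005,0,0,0,0],[0,0,-0.0005,0,0,0,0],[0,0,-0.0005,0,0,0,0]]'
```

```text
time_s: 18.08
eef_pos: [521.5, 206.5, 96.3]
eef_rot: [3.141, 0.001, 0.225]
ft_force: [-3.1, -3.3, -3.8]
finger_gap: 0.247
```

```bash
python3 -m handwheel '[[0,0,-0.0003,0.0002,0,0,0],[0,0,-0.0005,0.0003,0,0,0],[0,0,-0.0005,0.0003,0,0,0],[0,0,-0.0005,0.0003,0,0,0],[0,0,-0.0005,0.0003,0,0,0]]'
```

```text
time_s: 18.5
eef_pos: [521.5, 206.6, 96.3]
eef_rot: [3.141, 0.001, 0.225]
ft_force: [-4.8, -5.1, -1.3]
finger_gap: 0.25
```

```bash
python3 -m handwheel '[[0,0,-0.0003,0,0,0,0],[0,0,-0.0005,0,0,0,0],[0,0,-0.0005,0,0,0,0],[0,0,-0.0005,0,0,0,0],[0,0,-0.0005,0,0,0,0]]'
```

```text
time_s: 18.92
eef_pos: [521.3, 207.1, 96.3]
eef_rot: [3.141, 0.001, 0.225]
ft_force: [-3.5, -4.9, -2.0]
finger_gap: 0.245
```

```bash
python3 -m handwheel '[[0,0,-0.0003,0,0,0,0],[0,0,-0.0005,0,0,0,0],[0,0,-0.0005,0,0,0,0],[0,0,-0.0005,0,0,0,0],[0,0,-0.0005,0,0,0,0]]'
```

```text
time_s: 19.33
eef_pos: [521.3, 207.6, 96.3]
eef_rot: [3.141, 0.001, 0.225]
ft_force: [-3.9, -5.8, -0.2]
finger_gap: 0.253
```

```bash
python3 -m handwheel '[[0,0,-0.0003,0,0,0,0],[0,0,-0.0004,0,0,0,0],[0,0,-0.0004,0,0,0,0],[0,0,-0.0004,0,0,0,0],[0,0,-0.0004,0,0,0,0]]'
```

```text
time_s: 19.75
eef_pos: [521.2, 207.7, 96.3]
eef_rot: [3.14, 0.001, 0.225]
ft_force: [-3.8, -7.3, -1.1]
finger_gap: 0.251
```

```bash
python3 -m handwheel '[[0,0,-0.0002,0,0,0,0],[0,0,-0.0003,0,0,0,0],[0,0,-0.0003,0,0,0,0],[0,0,-0.0003,0,0,0,0],[0,0,-0.0003,0,0,0,0]]'; python3 -c "
from station import robot;s=robot.sense();print(s['torque'].round(3),s['eef_pos'].round(2))"
```

```text
time_s: 20.17
eef_pos: [521.2, 207.7, 96.3]
eef_rot: [3.139, 0.001, 0.225]
ft_force: [-3.6, -6.8, -0.3]
finger_gap: 0.247
[-1.136  0.686 -0.008] [521.24 207.73  96.32]
```

```bash
python3 -m handwheel '[[0,0,-0.0002,0.0001,0,0,0],[0,0,-0.0004,0.0001,0,0,0],[0,0,-0.0004,0.0001,0,0,0],[0,0,-0.0004,0.0001,0,0,0],[0,0,-0.0004,0.0001,0,0,0]]'; python3 -c "
from station import robot;s=robot.sense();print(s['torque'].round(3),s['eef_pos'].round(2))"
```

```text
time_s: 20.58
eef_pos: [521.2, 207.8, 96.3]
eef_rot: [3.139, 0.001, 0.226]
ft_force: [-3.6, -9.2, -0.6]
finger_gap: 0.253
[-1.344  0.697  0.011] [521.22 207.77  96.33]
```

It bears on the end stop: held still at 8 N. Now I ease the stored load while keeping about 2–3 N towards both stops, and settle vertically before release.

```bash
python3 -m handwheel '[[0,-0.0002,0.0003,0.0001,0,0,0],[0,-0.0003,0.0006,0.0002,0,0,0],[0,-0.0003,0.0007,0.0003,0,0,0],[0,-0.0003,0.0007,0.0003,0,0,0],[0,-0.0003,0.0007,0.0003,0,0,0],[0,-0.0003,0.0007,0.0003,0,0,0]]'; python3 -c "
from station import robot;s=robot.sense();print(s['torque'].round(3),s['eef_pos'].round(2))"
```

```text
time_s: 21.08
eef_pos: [521.2, 207.7, 96.3]
eef_rot: [3.14, 0.0, 0.225]
ft_force: [-3.4, -5.5, 0.5]
finger_gap: 0.253
[-1.011  0.734  0.037] [521.22 207.71  96.3 ]
```

```bash
python3 -m handwheel '[[0,-0.0002,0.0003,0,0,0,0],[0,-0.0003,0.0004,0,0,0,0],[0,-0.0003,0.0004,0,0,0,0],[0,-0.0003,0.0004,0,0,0,0],[0.27,-0.0003,0.0004,0,0,0,0],[0.28,-0.0003,0.0004,0,0,0,0],[0.3,-0.0003,0.0004,0,0,0,0],[0.32,-0.0003,0.0004,0,0,0,0],[0.35,-0.0003,0.0004,0,0,0,0],[0.4,-0.0003,0.0004,0,0,0,0],[0.45,-0.0003,0.0004,0,0,0,0],[0.45,-0.0003,0.0004,0,0,0,0]]'; python3 -c "
from station import robot;s=robot.sense();print(s['torque'].round(3),s['eef_pos'].round(2))"
```

```text
time_s: 22.08
eef_pos: [521.0, 208.1, 95.8]
eef_rot: [-3.141, -0.001, 0.225]
ft_force: [-0.3, 0.6, -0.2]
finger_gap: 0.451
[-0.053 -0.012 -0.005] [520.96 208.12  95.8 ]
```

Released, with zero force. Now I lift straight up, then go to a viewing pose toward the robot/-y side.

```bash
python3 -m handwheel '[[0.45,0,0,-0.004,0,0,0],[0.45,0,0,-0.012,0,0,0],[0.45,0,0,-0.025,0,0,0],[0.45,0,0,-0.04,0,0,0],[0.45,0,0.005,-0.06,0,0,0],[0.45,0,0.015,-0.08,0,0,0],[0.45,0,0.025,-0.1,0,0,0],[0.45,0,0.035,-0.11,0,0,0],[0.45,0,0.04,-0.12,0,0,0],[0.45,0,0.04,-0.12,0,0,0],[0.45,0,0.04,-0.12,0,0,0],[0.45,0,0.04,-0.12,0,0,0]]'
python3 - <<'E'
from h import *;from station import robot
s=robot.sense();e=(s["eef_pos"],s["eef_rot"]);c=robot.capture("wrist");im=c["img"]
np.save("pics/w3.npy",dict(c=c,e=e),allow_pickle=True)
cv2.imwrite("pics/w3.png",cv2.resize(im[0:300,160:480],(800,750))[:600] if 0 else im)
E
```

```text
time_s: 23.08
eef_pos: [528.9, 169.1, 214.4]
eef_rot: [-3.141, 0.002, 0.225]
ft_force: [-0.1, -0.2, -0.2]
finger_gap: 0.451
```

View pics/w3.png

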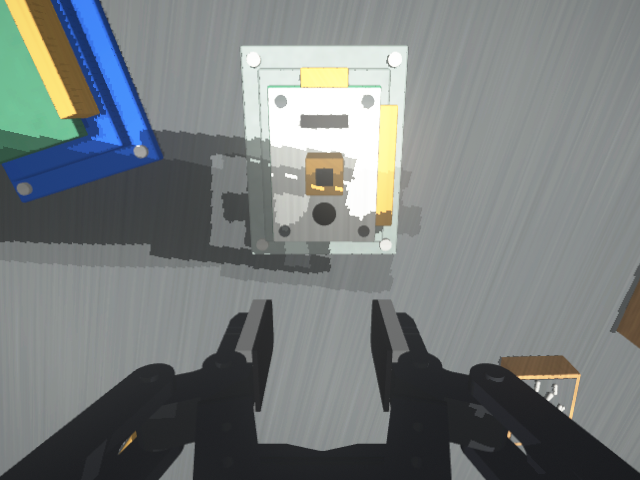

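The case sits at (323,163), against the fence at (387,165) and the end stop at (324,77). I zoom in on the gaps.

Run:
```python
import cv2
im=cv2.imread("pics/w3.png")
cv2.imwrite("pics/w3c.png",cv2.resize(im[60:255,250:415],None,fx=3.07,fy=3.07,interpolation=cv2.INTER_NEAREST))
```

View pics/w3c.png

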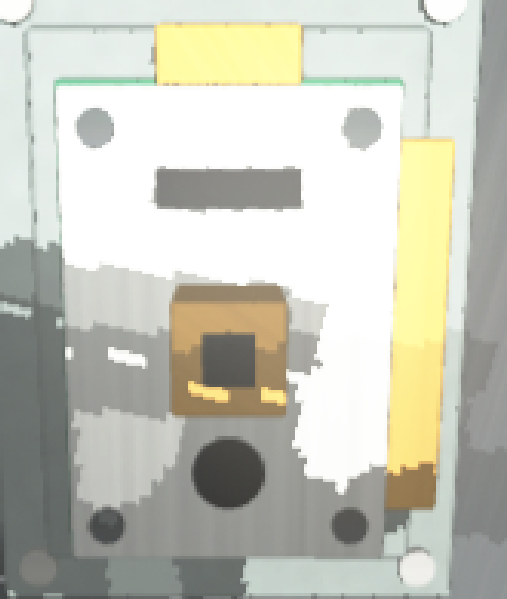

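Run:
```python
from h import *
d=np.load("pics/w3.npy",allow_pickle=True).item();c,e=d["c"],d["e"]
px=np.array([[56,84],[403,84],[384,556],[74,556]])/3.07+[250,60]
q=cast(c,px,74,e)[:,:2];print("case",q.mean(0).round(1),[np.degrees(np.arctan2(*(q[a]-q[b])[::-1])).round(2) for a,b in((1,0),(2,3),(0,3),(1,2))])
im=c["img"];h,s,v=cv2.split(cv2.cvtColor(im,cv2.COLOR_BGR2HSV))
m=((h>10)&(h<32)&(s>100)&(v>60)).astype(np.uint8);m=cv2.morphologyEx(m,cv2.MORPH_CLOSE,np.ones((5,5)))
m[:, :250]=0;m[260:]=0
for b in blobs(m,300): print(b.reshape(-1,2).mean(0).round(),*rect(c,b,69,e))
u=R.from_euler("z",-12.87,degrees=True).as_matrix()[:2,:2]
for nm,p in(("case",q.mean(0)),): print(nm,u@p)
for b in blobs(m,300): print(u@rect(c,b,69,e)[0])
```

```text
case [520.6 208.9] [np.float64(12.91), np.float64(13.0), np.float64(102.93), np.float64(103.04)]
[324. 165.] [520.2 209.1] (np.float32(24.0), np.float32(10.6)) 12.94
[386. 190.] [563.8 203.4] (np.float32(47.9), np.float32(10.7)) 102.42
case [554.10234987  87.69344017]
[553.70639658  87.97779062]
[594.94143255  72.70952883]
```

```bash
python3 -c "
from station import robot;s=robot.sense();print(s['time_s'],s['ft_force'].round(1),s['qd'].round(3));robot.sign_off()"
```

```text
23.1333 [-0.1  0.3 -0.8] [ 0.003  0.006  0.002 -0.001  0.    -0.001]
the job is handed in; nothing more can be done
```

The lock case is seated on the green platform against both stops, and I handed the job in at 23.1 s. I picked it up by its bush and set it down about 7–8 mm clear of both brass stops. I slid it onto the fence with about 7 N, then along the fence onto the end stop with about 8 N. After easing the load I let go and raised the arm clear.

**Last checks:**
- **Bearing on the stops:** at each stop the tool stood still while the push force rose. The final close-up shows the case flush on both.
- **Fence side:** the case centre measured 40.8 mm from the fence's centre line, against 41 mm nominal. The case is square to about 0.1°.
- **End stop side:** my colour mask missed the end stop in the last measurement. That contact rests on the force reading and the close-up only.
- **After release:** the tool force was about zero.
- **Contact force:** the largest reading on the case was about 10 N. Forces were read only at the end of each move, so a short peak in between would not have shown.

**Not fully as asked:** for short stretches of both slides the force reading showed the case almost carried by the gripper. I lowered it again each time.

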